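# Stand the reagent jars in their spill dishes

### The job

Set the bench up for the practical: pick out the four white reagent jars and stand each one upright in the middle of the steel spill dish that matches it in shape and size - round jars in round dishes, square jars in square dishes, large in large and small in small. Set the jars down rather than dropping them, and leave the brown bottle and the glass flask standing where they are.

Things in the scene. Friction and masses are not known exactly. Their poses are not given: they have to be found in the camera images.
- large_round_jar: The large white plastic reagent jar with a round body and a full-width round screw cap: 60 mm in diameter, 80 mm tall, of which the straight body is the lower 64 mm and the cap (2 mm narrower, ribbed) the rest; 210 to 420 g, rigid. Its origin is the centre of its underside, z up; starts upright on the table, any yaw. 
- small_round_jar: The small white plastic reagent jar with a round body and a full-width round screw cap: 42 mm in diameter, 62 mm tall, of which the straight body is the lower 49 mm and the cap (2 mm narrower, ribbed) the rest; 70 to 140 g, rigid. Its origin is the centre of its underside, z up; starts upright on the table, any yaw. 
- large_square_jar: The large white plastic reagent jar with a square body and a narrow round screw cap: body 56 x 56 mm, straight-sided, 64 mm high, with a flat shoulder; on it a cap 34 mm in diameter, 16 mm high, 80 mm tall overall; 210 to 420 g, rigid. Its origin is the centre of its underside, z up; starts upright on the table, any yaw. Its x and y axes are square to its flat sides.
- small_square_jar: The small white plastic reagent jar with a square body and a narrow round screw cap: body 40 x 40 mm, straight-sided, 49 mm high, with a flat shoulder; on it a cap 24 mm in diameter, 13 mm high, 62 mm tall overall; 70 to 140 g, rigid. Its origin is the centre of its underside, z up; starts upright on the table, any yaw. Its x and y axes are square to its flat sides.
- large_round_dish: The large round stainless steel spill dish, open, 92 mm across outside and 86 mm inside, standing fixed on the table, 12 mm high over all, rim walls 3 mm thick; its floor is 4 mm above the table. Its origin is the centre of its underside, on the table, z up.
- small_round_dish: The small round stainless steel spill dish, open, 72 mm across outside and 66 mm inside, standing fixed on the table, 12 mm high over all, rim walls 3 mm thick; its floor is 4 mm above the table. Its origin is the centre of its underside, on the table, z up.
- large_square_dish: The large square stainless steel spill dish, open, 88 mm a side outside and 82 mm inside, standing fixed on the table, 12 mm high over all, rim walls 3 mm thick; its floor is 4 mm above the table. Its origin is the centre of its underside, on the table, z up, x and y along its sides.
- small_square_dish: The small square stainless steel spill dish, open, 66 mm a side outside and 60 mm inside, standing fixed on the table, 12 mm high over all, rim walls 3 mm thick; its floor is 4 mm above the table. Its origin is the centre of its underside, on the table, z up, x and y along its sides.
- amber_bottle: A bystander, not to be moved: a loose brown glass bottle with a black cap, 54 mm in diameter, 125 mm tall. Origin at the centre of its underside, z up.
- flask: A bystander, not to be moved: a loose conical flask of greenish glass with a dark rubber stopper, 68 mm across its foot, 125 mm tall. Origin at the centre of its underside, z up. Jars, dishes, bottle and flask stand mixed, centres at least 105 mm apart; other clutter between them is at most 12 mm high.
There are look-alikes about, which are no part of the job. Leave any purple or red look-alike of the large_round_jar alone.

How it is judged:
At the end, for the whole second after the job is handed in: Each of the four jars stands upright (within 0.06 rad) on the floor of the dish of its own shape and size (its underside 1 to 7 mm above the dish's), its centre within 15 mm of the dish's centre, released and at rest (below 0.02 m/s) (horizontal distance between large_round_jar and large_round_dish below 0.015 m and z of large_round_jar in the frame of large_round_dish between 0.001 and 0.007 m and angle between each of large_round_jar, large_square_jar, small_round_jar, small_square_jar's own z axis and vertical below 0.06 rad and linear speed of each of large_round_jar, large_square_jar, small_round_jar, small_square_jar below 0.02 m/s and contact force between each of large_round_jar, large_square_jar, small_round_jar, small_square_jar and the fingers below 0.05 N and horizontal distance between large_square_jar and large_square_dish below 0.015 m and z of large_square_jar in the frame of large_square_dish between 0.001 and 0.007 m and horizontal distance between small_round_jar and small_round_dish below 0.015 m and z of small_round_jar in the frame of small_round_dish between 0.001 and 0.007 m and horizontal distance between small_square_jar and small_square_dish below 0.015 m and z of small_square_jar in the frame of small_square_dish between 0.001 and 0.007 m); the robot touches nothing.
It fails at once if a jar is dropped or thrown (moves out of the fingers faster than 0.65 m/s, a fall of about 2 cm) ((linear speed of large_round_jar above 0.65 m/s and contact force between large_round_jar and the fingers below 0.02 N) or (linear speed of large_square_jar above 0.65 m/s and contact force between large_square_jar and the fingers below 0.02 N) or (linear speed of small_round_jar above 0.65 m/s and contact force between small_round_jar and the fingers below 0.02 N) or (linear speed of small_square_jar above 0.65 m/s and contact force between small_square_jar and the fingers below 0.02 N)).
It fails at once if the amber bottle is shifted by more than 25 mm or tipped (distance of amber_bottle from where it was at the start of the episode above 0.025 m or angle between amber_bottle's own z axis and vertical above 0.3 rad).
It fails at once if the glass flask is shifted by more than 25 mm or tipped (distance of flask from where it was at the start of the episode above 0.025 m or angle between flask's own z axis and vertical above 0.3 rad).
It also fails if it takes over 109 s, if anything falls off the work surface, if the arm or the gripper's body presses on something with over 40 N, if the wrist force passes 120 N, or if a joint passes its speed limit or range.

### The arm

A 6-joint arm with a two-finger parallel gripper is mounted at the origin on the work surface. World frame = base frame: x ahead of the robot, y to its left, z up, the work surface at z = 0. Lengths are in m, angles in rad, forces in N, time in s.
With the tool pointing down it reaches from about 0.425 to 0.925 m from the base axis. Payload 12.5 kg.
Tool frame: the origin (TCP) lies midway between the tips of the shut fingers; the grasp point (between the pads) lies 19 mm behind it (grasp_offset is the distance from the TCP to the grasp point, in m); z points along the fingers, y is the line along which they close (so a half turn about z gives the same grasp; the last joint's range is limited). The gripper opens to 85 mm and grips with 20 to 120 N. Pads are 22 mm wide; open, the fingers measure 114 mm over their backs; the gripper's body (76 mm by 85 mm) begins 54 mm behind the grasp point. The pads swing forward as they close: fully open they stand 13 mm farther back than shut.
Start: joints at [1.011, 0.491, 1.559, -0, 1.092, -0.106], TCP at [0.274, 0.562, 0.231] pointing down, gripper open.
Joint ranges: [-3.1, 3.1], [-0.84, 2.19], [0.05, 2.79], [-1.13, 4.28], [0.06, 2.93], [-2.69, 2.69]. Speed limits (rad/s): [2.22, 2.22, 2.79, 3.14, 3.14, 3.14].

### API

Orientations are given as [roll, pitch, yaw] about the fixed x, y, z axes, in that order (R = Rz(yaw) Ry(pitch) Rx(roll)).
In Python, from bench import * gives the robot as it stands.
- The arm moves only by the shell command python3 -m jog 'ROWS' [OPENING] [FORCE]. ROWS is JSON, one flat list of numbers, 6 for each row, row after row: the shift along the world's x, y, z in cm, then the turn, a rotation vector about the world's x, y, z in rad. In form: [tx, ty, tz, rx, ry, rz, tx, ty, tz, rx, ry, rz, ...]. A call has 1 to 8 rows; each row shifts and turns the commanded pose from where the row before left it; what a row does not reach is not made up. A row lasts 1/10 s, in which the tool goes at most 50 mm and 8.59 degrees, less where a joint would pass 70% of its speed; a pose out of reach is approached as far as the arm can. A call with a gripper value outside its range is refused whole. OPENING is the finger opening in cm, from 0 to 8.54, set as the call begins (- or left out, the last holds). The fingers move at their own pace and stop on an object; FORCE is the grip in N (left out, the last holds). Time passes only in rows, so rows that do not move let the fingers close. It gives the time, the measured TCP pose, the force, the opening and the grip force at its end, in the units of the state.
- observe(): the state, without advancing time (a new reading comes with each control period).
- get_image(name): name is "side" or "top" or "wrist"; returns a dict with "frame" (480x640x3 uint8, red, green, blue), "depth" (480x640 float32, m along the optical axis (not along the pixel's ray), 0 where there is no reading), "camera_matrix" (3x3 intrinsics, pixels), "dist" ([k1, k2, p1, p2, k3] as OpenCV has them; the pictures are not rectified), "R" (3x3) and "t" (3): a world point X has camera coordinates R X + t. Camera axes: x right, y down, z forward; pixel columns grow to the right and rows downward; lengths in m; the calibration is good to about 2 mm. A picture is of the moment at which its call begins.
- hand_in(): hands the job in; it is judged then, once.
The state is a dict: "clock": time; "qpos": joint angles; "joint_vel": joint speeds; "tau": joint torques, N m; "eef_pos": TCP position; "tool_rot": TCP orientation; "force": force on the tool from outside, world axes, zero at the start; "ft_torque": the same for the moment, N m; "gripper_width": finger opening in m; "finger_force": force on a finger pad.
Only numpy, scipy, OpenCV 4.12 (cv2) and the standard library are available. Lean on these libraries where they do the work, as an engineer would, in place of code of your own. Each camera call takes 0.05 s, during which the arm holds its last target. There are 200 camera calls.

## Working session

There is one attempt and no reset: what is moved stays moved. The work goes in short steps, Python scripts to look and compute and a shell command to move; the robot and the scene stay as the last step left them, time stands still between calls to the robot, and variables do not carry over. Pictures are saved under pics/ and viewed, at most 14 in all, crops included, and the job is handed in when it is done.

```bash
mkdir -p pics
python3 - <<'E'
from bench import *
import cv2,numpy as np
s=observe();print({k:np.round(v,3).tolist() for k,v in s.items()})
for n in("top","side"):
    d=get_image(n);cv2.imwrite(f"pics/{n}0.png",d["frame"][:,:,::-1]);np.savez(f"{n}0.npz",**d)
    print(n,d["camera_matrix"].tolist(),d["dist"],(-d["R"].T@d["t"]).round(3),d["R"].round(2).tolist(),(d["depth"]>0).mean())
E
```

```text
{'clock': 0.0, 'qpos': [1.011, 0.492, 1.559, -0.0, 1.092, -0.106], 'joint_vel': [0.0, -0.0, 0.0, -0.001, 0.002, 0.001], 'tau': [-0.0, -61.844, -26.158, -0.0, 0.004, 0.0], 'eef_pos': [0.274, 0.562, 0.231], 'tool_rot': [-3.14, -0.0, 2.688], 'force': [0.046, -0.269, 0.028], 'ft_torque': [0.006, 0.007, 0.028], 'finger_force': 0.0, 'gripper_width': 0.085}
top [[536.5152516321131, 0.0, 322.0115961220132], [0.0, 536.5152516321131, 238.70377509589136], [0.0, 0.0, 1.0]] [-0.15931801  0.          0.          0.          0.        ] [ 0.39  -0.014  1.195] [[0.01, -1.0, 0.01], [-0.99, -0.01, -0.14], [0.14, -0.01, -0.99]] 0.9960611979166667
side [[471.0286992525233, 0.0, 322.88001110460306], [0.0, 471.0286992525233, 239.66341763922455], [0.0, 0.0, 1.0]] [-0.12838855  0.          0.          0.          0.        ] [0.481 0.775 0.647] [[-1.0, -0.09, 0.0], [-0.06, 0.6, -0.8], [0.07, -0.79, -0.61]] 0.9957584635416666
```

View pics/top0.png

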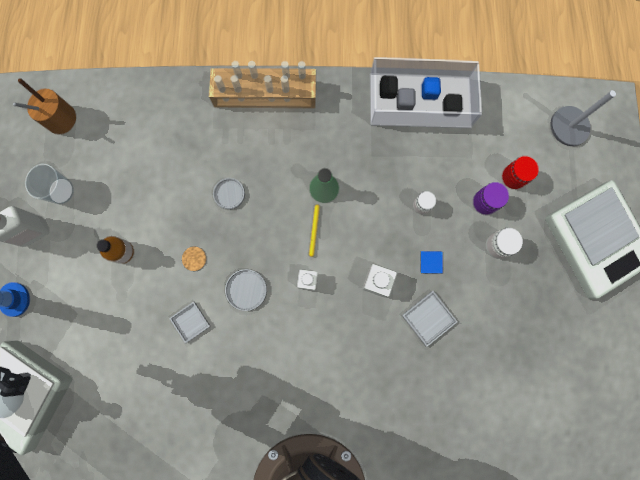

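View pics/side0.png

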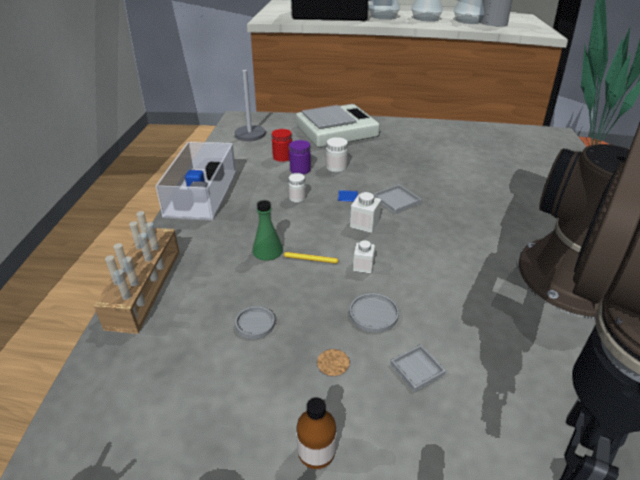

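The top view shows the white jars at small round (426,203), large round (508,242), small square (307,280) and large square (380,280). The dishes are at small round (230,194), large round (246,290), small square (190,322) and large square (430,319). The flask is at (324,186), the bottle at (112,249), and the look-alikes are red (520,172) and purple (490,198). The side view agrees.

```bash
cat > vis.py <<'E'
import cv2,numpy as np
def rays(d,px):
    n=cv2.undistortPoints(np.float64(px).reshape(-1,1,2),d["camera_matrix"],d["dist"]).reshape(-1,2)
    return np.c_[n,np.ones(len(n))]
def onplane(d,px,z):
    R,t=d["R"],d["t"];c=-R.T@t;v=rays(d,px)@R
    return c+v*((z-c[2])/v[:,2])[:,None]
def xyz(d):
    h,w=d["depth"].shape;u,v=np.meshgrid(np.arange(w),np.arange(h))
    P=rays(d,np.c_[u.ravel(),v.ravel()])*d["depth"].reshape(-1,1)
    return ((P-d["t"])@d["R"]).reshape(h,w,3)
E
cat > meas.py <<'E'
from vis import *
d=dict(np.load("top0.npz"));X=xyz(d);hsv=cv2.cvtColor(d["frame"],cv2.COLOR_RGB2HSV)
def blob(mask,u,v,r=45):
    m=np.zeros(mask.shape,np.uint8);m[v-r:v+r,u-r:u+r]=mask[v-r:v+r,u-r:u+r]
    n,l,s,c=cv2.connectedComponentsWithStats(m)
    i=1+np.argmin(np.hypot(*(c[1:]-[u,v]).T)+1e3*(s[1:,4]<40));return (l==i).astype(np.uint8)
def rep(n,m,z,sq):
    c=max(cv2.findContours(m,cv2.RETR_EXTERNAL,cv2.CHAIN_APPROX_NONE)[0],key=cv2.contourArea)
    P=onplane(d,c.reshape(-1,2),z)[:,:2]; Q=(P*1e4).astype(np.float32)
    if sq: (cx,cy),wh,a=cv2.minAreaRect(Q);print(n,"c",np.round([cx/10,cy/10],1),"wh",np.round(np.array(wh)/10,1),"ang",round(a,1),"z",np.median(X[m>0][:,2]).round(4))
    else: (cx,cy),wh,a=cv2.fitEllipse(Q);print(n,"c",np.round([cx/10,cy/10],1),"axes",np.round(np.array(wh)/10,1),"z",np.median(X[m>0][:,2]).round(4))
Z=X[:,:,2]
print("table z",np.median(Z[300:400,480:600]))
for n,u,v,h,sh,sq in(("LR",508,240,.080,.064,0),("SR",426,202,.062,.049,0),("LS",380,280,.080,.064,1),("SS",307,280,.062,.049,1)):
    rep(n+" top",blob(abs(Z-h)<.006,u,v),h,0)
    if sq: rep(n+" shoulder+cap",blob((Z>sh-.006),u,v),sh,1);rep(n+" shoulder only",blob(abs(Z-sh)<.006,u,v),sh,1)
for n,u,v,sq in(("lr",246,290,0),("sr",230,194,0),("ls",430,319,1),("ss",190,322,1)):
    rep(n,blob((Z>.0025)&(Z<.02),u,v,40),.012,sq)
for n,u,v in(("flask",324,176),("amber",104,245)):
    rep(n,blob((Z>.11),u,v,30),.125,0)
rep("purple",blob((Z>.07),490,198,25),.08,0)
E
python3 meas.py
```

```text
table z -0.0018090664144964539
LR top c [ 544.9 -422. ] axes [56.2 57.6] z 0.0781
SR top c [ 633.5 -246.6] axes [36.8 39.3] z 0.0599
LS top c [ 459.6 -144.5] axes [31.4 32.7] z 0.0781
LS shoulder+cap c [ 459.4 -144.2] wh [55.7 56.1] ang 71.5 z 0.0637
LS shoulder only c [ 459.4 -144.2] wh [55.7 56.1] ang 71.5 z 0.0621
SS top c [459.9   9.2] axes [21.3 23. ] z 0.0599
SS shoulder+cap c [459.8   9.1] wh [39.6 39.9] ang 82.7 z 0.0483
SS shoulder only c [459.8   9.1] wh [39.6 39.9] ang 82.7 z 0.047
lr c [437.  146.2] axes [90.4 91.2] z 0.0046
sr c [653.9 192.6] axes [69.4 71.4] z 0.0054
ls c [ 379.8 -260.4] wh [90.6 90.8] ang 38.7 z 0.005
ss c [362.9 268.8] wh [71.  73.7] ang 38.6 z 0.0053
flask c [668.7 -23.4] axes [26.7 30.3] z 0.1226
amber c [516.6 431.2] axes [24.6 28.4] z 0.1224
purple c [ 644.7 -395. ] axes [56.6 59.1] z 0.0778
```

```bash
python3 -m jog '[1.3,-4,0,0,0,0.023,1.3,-4,0,0,0,0.023,1.3,-4,0,0,0,0.023,1.3,-4,0,0,0,0.023,1.3,-4,0,0,0,0.023,1.3,-4,0,0,0,0.023,1.3,-4,0,0,0,0.023,1.3,-4,0,0,0,0.023]' 8.5 50
python3 -m jog '[1.3,-4,-1,0,0,0.023,1.3,-4,-1,0,0,0.023,1.3,-4,-1,0,0,0.023,1.3,-4,-1,0,0,0.023,1.3,-4,-1,0,0,0.023,1.7,-3.3,0,0,0,0.027,0,0,0,0,0,0,0,0,0,0,0,0]'
python3 - <<'E'
from bench import *
import numpy as np,cv2
from vis import xyz
d=get_image("wrist");cv2.imwrite("pics/w1.png",d["frame"][:,:,::-1]);np.savez("w1.npz",**d)
X=xyz(dict(np.load("top0.npz")))[:460,540:];m=(X[:,:,2]>.02)&(X[:,:,2]<.2)
print(observe()["eef_pos"],observe()["tool_rot"])
P=X[m];P=P[(P[:,0]<.68)&(P[:,0]>.3)];print(P.min(0),P.max(0))
E
```

```text
clock: 0.9
eef_pos: [0.3781, 0.2402, 0.2313]
tool_rot: [3.142, -0.0, 2.873]
force: [-0.2, 0.1, -0.8]
gripper_width: 0.0848
finger_force: 0.0
clock: 1.7
eef_pos: [0.4598, 0.0083, 0.181]
tool_rot: [3.141, -0.001, 3.012]
force: [-0.1, 0.1, -0.5]
gripper_width: 0.0851
finger_force: 0.0
[0.4595054  0.0089963  0.18112235] [ 3.14138012e+00 -8.66897411e-04  3.01295806e+00]
[ 0.42278576 -0.75946     0.02017937] [ 0.67999849 -0.53530811  0.06835548]
```

View pics/w1.png

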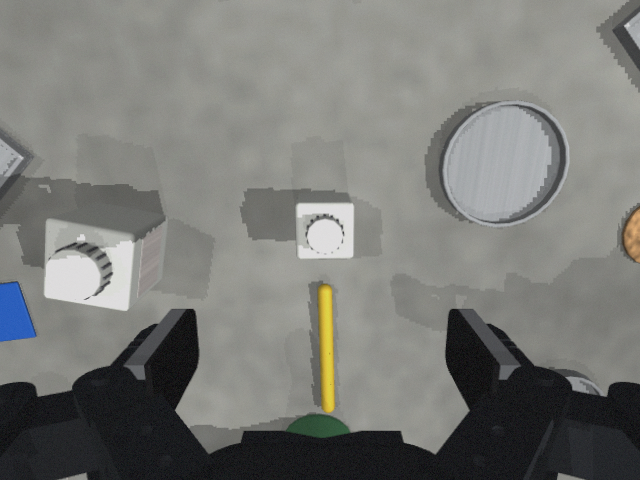

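The wrist view shows the small square jar at (325,232), square to the fingers. The large round dish is at (505,163) and the large square jar at (90,263). The aim is good, so I'm descending.

```bash
python3 -m jog '[0,0,-3,0,0,0,0,0,-3,0,0,0,0,0,-3,0,0,0,0,0,-3,0,0,0,0,0,-2.7,0,0,0,0,0,-2,0,0,0,0,0,0,0,0,0]'
python3 -m jog '[0,0,0,0,0,0,0,0,0,0,0,0,0,0,0,0,0,0,0,0,0,0,0,0,0,0,0,0,0,0,0,0,0,0,0,0,0,0,0,0,0,0,0,0,0,0,0,0]' 2.5 50
```

```text
clock: 2.45
eef_pos: [0.4586, 0.01, 0.0127]
tool_rot: [3.141, -0.004, 3.015]
force: [0.8, -0.0, 0.3]
gripper_width: 0.0851
finger_force: 0.0
clock: 3.25
eef_pos: [0.4604, 0.0089, 0.0155]
tool_rot: [3.141, 0.002, 3.014]
force: [-1.2, 2.2, 8.7]
gripper_width: 0.0394
finger_force: 50.3
```

```bash
python3 -m jog '[0,0,1,0,0,0,0,0,2,0,0,0,0,0,2,0,0,0,0,0,2,0,0,0,0,0,1,0,0,0,-0.5,1.2,0,0,0,-0.04,-1,2.6,0,0,0,-0.08,-1,2.6,0,0,0,-0.08]'
python3 -m jog '[-1,2.6,0,0,0,-0.08,-1,2.6,0,0,0,-0.08,-1,2.6,0,0,0,-0.08,-1,2.6,0,0,0,-0.08,-1,2.6,0,0,0,-0.08,-1,2.6,0,0,0,-0.08,-1,2.6,0,0,0,-0.08,-0.8,2.6,0,0,0,-0.08]'
python3 -m jog '[-0.4,1.2,0,0,0,-0.01,0,0,0,0,0,0,0,0,0,0,0,0]'
python3 - <<'E'
from bench import *
import numpy as np,cv2
d=get_image("wrist");cv2.imwrite("pics/w2.png",d["frame"][:,:,::-1]);np.savez("w2.npz",**d)
E
```

```text
clock: 4.05
eef_pos: [0.4346, 0.0732, 0.0947]
tool_rot: [3.141, 0.0, 2.809]
force: [-0.3, -0.2, -1.5]
gripper_width: 0.0392
finger_force: 50.6
clock: 4.85
eef_pos: [0.3562, 0.2817, 0.0946]
tool_rot: [3.142, 0.0, 2.171]
force: [0.1, -0.2, -0.7]
gripper_width: 0.0391
finger_force: 50.5
clock: 5.15
eef_pos: [0.3528, 0.2925, 0.0944]
tool_rot: [-3.142, 0.0, 2.165]
force: [-0.7, 0.4, -1.0]
gripper_width: 0.0399
finger_force: 50.5
```

View pics/w2.png

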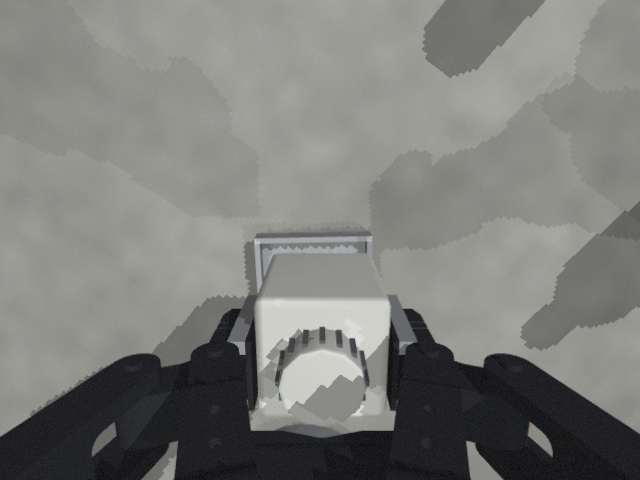

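The jar is held upright and the dish's far rim shows at (257–371, 237). I overshot by a row, so I'm checking the dish position from that rim before correcting.

```bash
python3 - <<'E'
from vis import *
d=dict(np.load("w2.npz"));P=onplane(d,[[257,236],[371,234]],.012)[:,:2];print(P)
e=P[1]-P[0];L=np.linalg.norm(e);n=np.array([-e[1],e[0]])/L
print(L,np.degrees(np.arctan2(e[1],e[0])),P.mean(0)+n*.033,P.mean(0)-n*.033)
w=dict(np.load("w1.npz"))
# cross check: jar cap, lr dish in w1
print(onplane(w,[[325,236]],.062),onplane(w,[[444,163],[568,163],[505,101],[505,226]],.012))
E
python3 -m jog '[1,-2.35,0,0,0,0.08,0,0,0,0,0,0,0,0,0,0,0,0]'
```

```text
[[0.31630901 0.28050481]
 [0.3683239  0.31690149]]
0.06348438688650793 34.98186324452419 [0.32339699 0.32574116] [0.36123592 0.27166514]
[[0.45849405 0.01042442 0.062     ]] [[0.42786086 0.10289898 0.012     ]
 [0.44006309 0.19190745 0.012     ]
 [0.39070609 0.14732762 0.012     ]
 [0.4814599  0.14627705 0.012     ]]
clock: 5.5
eef_pos: [0.3634, 0.2685, 0.0944]
tool_rot: [3.142, -0.0, 2.241]
force: [0.5, 0.1, -2.5]
gripper_width: 0.0394
finger_force: 50.5
```

Both cameras put the dish within about 3 mm of each other, so I'm lowering.

```bash
python3 -m jog '[0,0.1,-2,0,0,0,0,0,-2,0,0,0,0,0,-2,0,0,0,0,0,-0.8,0,0,0,0,0,-0.3,0,0,0,0,0,-0.2,0,0,0,0,0,0,0,0,0]'
```

```text
clock: 6.2
eef_pos: [0.3632, 0.2704, 0.0217]
tool_rot: [3.141, 0.0, 2.244]
force: [1.0, -0.0, -0.9]
gripper_width: 0.0392
finger_force: 50.6
```

```bash
python3 -m jog '[0,0,-0.1,0,0,0,0,0,-0.1,0,0,0,0,0,0,0,0,0]'
python3 -m jog '[0,0,-0.1,0,0,0,0,0,0,0,0,0]'
```

```text
clock: 6.5
eef_pos: [0.3632, 0.2704, 0.0196]
tool_rot: [3.141, 0.0, 2.244]
force: [0.7, -0.1, 0.9]
gripper_width: 0.0396
finger_force: 50.9
clock: 6.7
eef_pos: [0.3631, 0.2704, 0.0195]
tool_rot: [3.14, 0.0, 2.244]
force: [-2.5, -1.0, 20.8]
gripper_width: 0.0398
finger_force: 53.3
```

```bash
python3 -m jog '[0,0,0.1,0,0,0,0,0,0,0,0,0,0,0,0,0,0,0]'
python3 -m jog '[0,0,0,0,0,0,0,0,0,0,0,0,0,0,0,0,0,0,0,0,0,0,0,0,0,0,0,0,0,0]' 8.5
python3 -m jog '[0,0,1,0,0,0,0,0,2,0,0,0,0,0,4,0,0,0,0,0,4,0,0,0,0,0,4,0,0,0,0.5,-2,2,0,0,0,1,-4,0,0,0,0.08,1,-4,0,0,0,0.08]'
```

```text
clock: 7.0
eef_pos: [0.363, 0.2703, 0.0195]
tool_rot: [3.141, 0.0, 2.244]
force: [-1.6, -0.3, 7.9]
gripper_width: 0.0393
finger_force: 51.6
clock: 7.5
eef_pos: [0.3629, 0.2703, 0.0192]
tool_rot: [-3.142, -0.0, 2.244]
force: [-0.4, -0.3, 0.4]
gripper_width: 0.085
finger_force: 0.0
clock: 8.3
eef_pos: [0.388, 0.1695, 0.1908]
tool_rot: [3.139, 0.001, 2.409]
force: [0.3, -0.6, -0.6]
gripper_width: 0.0849
finger_force: 0.0
```

```bash
python3 -m jog '[0.9,-3.9,0,0,0,0.051,0.9,-3.9,0,0,0,0.051,0.9,-3.9,0,0,0,0.051,0.9,-3.9,0,0,0,0.051,0.9,-3.9,0,0,0,0.051,0.9,-3.9,0,0,0,0.051,0.9,-3.9,0,0,0,0.051,0.9,-4,0,0,0,0.051]'
python3 -m jog '[0,0,-2,0,0,0,0,0,-2,0,0,0,0,0,0,0,0,0]'
```

```text
clock: 9.1
eef_pos: [0.4598, -0.1443, 0.1901]
tool_rot: [3.141, 0.0, 2.814]
force: [0.3, 0.8, 0.6]
gripper_width: 0.0851
finger_force: 0.0
clock: 9.4
eef_pos: [0.4589, -0.1426, 0.1482]
tool_rot: [3.141, -0.003, 2.811]
force: [-0.4, 0.6, 0.7]
gripper_width: 0.0853
finger_force: 0.0
```

```bash
python3 -m jog '[0,0,-3,0,0,0.005,0,0,-3,0,0,0,0,0,-3,0,0,0,0,0,-2.5,0,0,0,0,0,-1.3,0,0,0,0,0,0,0,0,0]'
python3 -m jog '[0,0,0,0,0,0,0,0,0,0,0,0,0,0,0,0,0,0,0,0,0,0,0,0,0,0,0,0,0,0,0,0,0,0,0,0]' 4 60
python3 -m jog '[0,0,1,0,0,0,0,0,2,0,0,0,0,0,2,0,0,0,0,0,2,0,0,0,0,0,1,0,0,0,0,0,0,0,0,0]'
```

```text
clock: 10.0
eef_pos: [0.4598, -0.1424, 0.021]
tool_rot: [3.141, -0.002, 2.817]
force: [-0.5, -0.1, -0.3]
gripper_width: 0.0853
finger_force: 0.0
clock: 10.6
eef_pos: [0.4606, -0.143, 0.0229]
tool_rot: [-3.141, 0.003, 2.817]
force: [-0.3, 0.3, 8.1]
gripper_width: 0.0555
finger_force: 63.4
clock: 11.2
eef_pos: [0.4604, -0.1429, 0.1029]
tool_rot: [-3.141, 0.003, 2.817]
force: [-0.1, -0.4, -2.5]
gripper_width: 0.0551
finger_force: 64.1
```

```bash
python3 -m jog '[-1.1,-1.7,0,0,0,-0.082,-1.1,-1.7,0,0,0,-0.082,-1.2,-1.7,0,0,0,-0.082,-1.2,-1.7,0,0,0,-0.082,-1.2,-1.7,0,0,0,-0.082,-1.2,-1.7,0,0,0,-0.082,-1.1,-1.6,0,0,0,-0.08,0,0,0,0,0,0]'
python3 -m jog '[0,0,-2,0,0,0,0,0,-2,0,0,0,0,0,-2,0,0,0,0,0,-1,0,0,0,0,0,0,0,0,0,0,0,-0.2,0,0,0,0,0,0,0,0,0]'
```

```text
clock: 12.0
eef_pos: [0.3779, -0.2619, 0.1007]
tool_rot: [-3.141, -0.001, 2.241]
force: [0.5, -0.1, -2.8]
gripper_width: 0.0557
finger_force: 64.5
clock: 12.7
eef_pos: [0.3792, -0.2608, 0.0298]
tool_rot: [3.141, 0.001, 2.245]
force: [0.2, 0.5, -2.4]
gripper_width: 0.0552
finger_force: 64.4
```

```bash
python3 -m jog '[0,0,-0.1,0,0,0,0,0,0,0,0,0]'; python3 -m jog '[0,0,-0.1,0,0,0,0,0,0,0,0,0]'
```

```text
clock: 12.9
eef_pos: [0.3791, -0.2608, 0.0287]
tool_rot: [3.141, 0.001, 2.245]
force: [-0.8, -0.6, -2.2]
gripper_width: 0.0557
finger_force: 64.4
clock: 13.1
eef_pos: [0.379, -0.2608, 0.0274]
tool_rot: [3.141, 0.0, 2.245]
force: [0.6, 0.5, -2.5]
gripper_width: 0.0555
finger_force: 64.4
```

```bash
python3 -m jog '[0,0,-0.1,0,0,0,0,0,0,0,0,0]'; python3 -m jog '[0,0,-0.05,0,0,0,0,0,0,0,0,0]'
```

```text
clock: 13.3
eef_pos: [0.379, -0.2607, 0.0269]
tool_rot: [3.141, 0.0, 2.245]
force: [-2.5, 1.8, 8.9]
gripper_width: 0.0553
finger_force: 65.5
clock: 13.5
eef_pos: [0.379, -0.2607, 0.0268]
tool_rot: [3.141, 0.001, 2.245]
force: [-3.1, 3.9, 18.0]
gripper_width: 0.0554
finger_force: 66.8
```

```bash
python3 -m jog '[0,0,0.05,0,0,0,0,0,0,0,0,0,0,0,0,0,0,0,0,0,0,0,0,0,0,0,0,0,0,0,0,0,0,0,0,0]' 8.5
python3 -m jog '[0,0,1,0,0,0,0,0,3,0,0,0,0,0,4,0,0,0,0,0,4,0,0,0,0,0,4,0,0,-0.1,1.3,-1.2,0,0,0,-0.13,1.3,-1.2,0,0,0,-0.13,1.3,-1.2,0,0,0,-0.13]'
python3 -m jog '[1.5,-1.5,0,0,0,-0.13,1.5,-1.5,0,0,0,-0.13,1.5,-1.5,0,0,0,-0.13,1.5,-1.5,0,0,0,-0.13,1.5,-1.5,0,0,0,-0.13,1.5,-1.5,0,0,0,-0.13,1.5,-1.5,0,0,0,-0.13,1.5,-1.5,0,0,0,-0.13]'
python3 -m jog '[0.7,-0.5,0,0,0,-0.13,0,0,0,0,0,-0.06,0,0,0,0,0,0,0,0,0,0,0,0]'
```

```text
clock: 14.1
eef_pos: [0.379, -0.2607, 0.0263]
tool_rot: [3.142, -0.0, 2.245]
force: [-0.7, -0.2, -0.4]
gripper_width: 0.0851
finger_force: 0.0
clock: 14.9
eef_pos: [0.4183, -0.297, 0.1877]
tool_rot: [3.141, 0.001, 1.749]
force: [0.0, -0.0, -0.4]
gripper_width: 0.085
finger_force: 0.0
clock: 15.7
eef_pos: [0.5383, -0.4171, 0.1871]
tool_rot: [3.142, 0.0, 0.709]
force: [0.9, 0.3, 0.8]
gripper_width: 0.0852
finger_force: 0.0
clock: 16.1
eef_pos: [0.5448, -0.4215, 0.1868]
tool_rot: [3.142, 0.0, 0.527]
force: [-0.7, -0.1, -0.6]
gripper_width: 0.085
finger_force: 0.0
```

```bash
python3 -m jog '[0,0,-3,0,0,0,0,0,-3,0,0,0,0,0,-3,0,0,0,0,0,-3,0,0,0,0,0,-2.6,0,0,0,0,0,-2,0,0,0,0,0,0,0,0,0]'
python3 -m jog '[0,0,0,0,0,0,0,0,0,0,0,0,0,0,0,0,0,0,0,0,0,0,0,0,0,0,0,0,0,0,0,0,0,0,0,0]' 4 60
python3 -m jog '[0,0,1,0,0,0,0,0,2,0,0,0,0,0,2,0,0,0,0,0,2,0,0,0,0,0,2,0,0,0,0,0,2,0,0,0,0,0,0,0,0,0]'
python3 - <<'E'
from bench import *
import numpy as np,cv2
d=get_image("side");cv2.imwrite("pics/s2.png",d["frame"][:,:,::-1])
E
```

```text
clock: 16.8
eef_pos: [0.5438, -0.4207, 0.018]
tool_rot: [-3.137, 0.001, 0.526]
force: [-1.0, 0.7, -0.8]
gripper_width: 0.085
finger_force: 0.0
clock: 17.4
eef_pos: [0.5457, -0.4226, 0.0225]
tool_rot: [3.138, -0.001, 0.525]
force: [-0.0, -1.0, 7.7]
gripper_width: 0.0583
finger_force: 56.6
clock: 18.1
eef_pos: [0.5457, -0.4223, 0.1338]
tool_rot: [3.137, -0.001, 0.525]
force: [1.0, -0.6, -2.0]
gripper_width: 0.0584
finger_force: 57.7
```

View pics/s2.png

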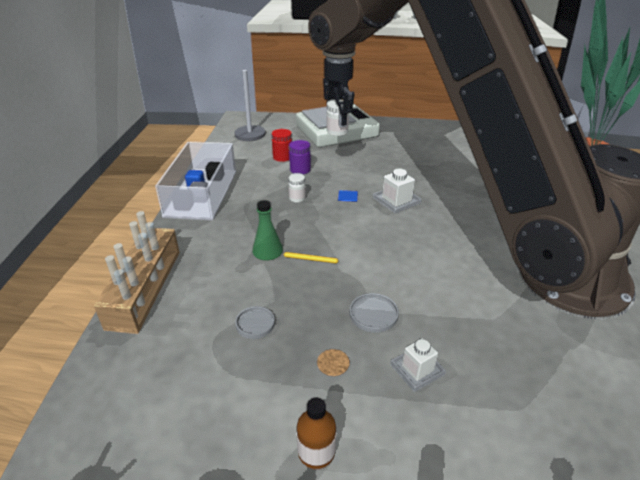

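The side view shows both square jars upright in their square dishes, at (420,360) and (398,188). The large round jar is lifted at (337,118), and the flask and bottle are unmoved.

```bash
python3 -m jog '[-0.4,2,0,0,0,0,-0.8,4,0,0,0,0,-0.8,4,0,0,0,0,-0.8,4,0,0,0,0,-0.8,4,0,0,0,0,-0.8,4,0,0,0,0,-0.8,4,0,0,0,0,-0.8,4,0,0,0,0]'
python3 -m jog '[-0.8,4,0,0,0,0,-0.8,4,0,0,0,0,-0.8,4,0,0,0,0,-0.8,4,0,0,0,0,-0.8,4,0,0,0,0,-0.6,4,0,0,0,0,-0.3,2.9,0,0,0,0,0,0,0,0,0,0]'
```

```text
clock: 18.95
eef_pos: [0.4838, -0.1201, 0.1295]
tool_rot: [-3.14, 0.001, 0.525]
force: [0.3, -0.3, -2.4]
gripper_width: 0.0584
finger_force: 58.1
clock: 19.75
eef_pos: [0.4349, 0.1498, 0.1297]
tool_rot: [-3.141, 0.001, 0.528]
force: [0.6, -1.0, -2.8]
gripper_width: 0.0585
finger_force: 58.3
```

```bash
python3 -m jog '[0.1,-0.3,0,0,0,0,0,0,-2.5,0,0,0,0,0,-2.5,0,0,0,0,0,-2.5,0,0,0,0,0,-1.5,0,0,0,0,0,-0.8,0,0,0,0,0,0,0,0,0,0,0,0,0,0,0]'
```

```text
clock: 20.55
eef_pos: [0.4372, 0.1438, 0.0327]
tool_rot: [3.141, -0.0, 0.524]
force: [0.6, 0.7, -2.2]
gripper_width: 0.0583
finger_force: 58.5
```

```bash
python3 -m jog '[0,0,-0.2,0,0,0,0,0,0,0,0,0]'; python3 -m jog '[0,0,-0.1,0,0,0,0,0,0,0,0,0]'
```

```text
clock: 20.75
eef_pos: [0.4372, 0.1443, 0.0308]
tool_rot: [3.141, -0.001, 0.525]
force: [-0.3, -0.4, -2.9]
gripper_width: 0.0585
finger_force: 58.3
clock: 20.95
eef_pos: [0.437, 0.1443, 0.0295]
tool_rot: [3.141, -0.0, 0.525]
force: [-0.3, -0.4, -2.2]
gripper_width: 0.0585
finger_force: 58.3
```

```bash
python3 -m jog '[0,0.2,-0.1,0,0,0,0,0,0,0,0,0]'; python3 -m jog '[0,0,-0.1,0,0,0,0,0,0,0,0,0]'
```

```text
clock: 21.15
eef_pos: [0.4369, 0.1465, 0.0283]
tool_rot: [3.142, 0.0, 0.525]
force: [0.2, -0.2, -2.8]
gripper_width: 0.0585
finger_force: 58.3
clock: 21.35
eef_pos: [0.4369, 0.1463, 0.0272]
tool_rot: [3.142, 0.0, 0.525]
force: [0.5, 0.6, -2.5]
gripper_width: 0.0586
finger_force: 58.3
```

```bash
python3 -m jog '[0,0,-0.1,0,0,0,0,0,0,0,0,0]'; python3 -m jog '[0,0,-0.05,0,0,0,0,0,0,0,0,0]'
```

```text
clock: 21.55
eef_pos: [0.4369, 0.1462, 0.0265]
tool_rot: [3.141, -0.0, 0.525]
force: [-1.4, 0.4, 1.2]
gripper_width: 0.0587
finger_force: 58.8
clock: 21.75
eef_pos: [0.4369, 0.1462, 0.0264]
tool_rot: [3.141, -0.0, 0.525]
force: [-2.7, -1.5, 11.1]
gripper_width: 0.0585
finger_force: 59.9
```

```bash
python3 -m jog '[0,0,0,0,0,0,0,0,0,0,0,0,0,0,0,0,0,0,0,0,0,0,0,0,0,0,0,0,0,0]' 8.5
python3 -m jog '[0,0,1,0,0,0,0,0,3,0,0,0,0,0,4,0,0,0,0,0,4,0,0,0,0,0,4,0,0,0,1.6,-3.3,0,0,0,0,1.8,-3.6,0,0,0,0,1.8,-3.6,0,0,0,0]'
python3 -m jog '[1.8,-3.6,0,0,0,0,1.8,-3.6,0,0,0,0,1.8,-3.6,0,0,0,0,1.8,-3.6,0,0,0,0,1.8,-3.6,0,0,0,0,1.8,-3.6,0,0,0,0,1.8,-3.6,0,0,0,0,1.8,-3.6,0,0,0,0]'
python3 -m jog '[0,0,-2,0,0,0,0,0,-2,0,0,0,0,0,0,0,0,0]'
```

```text
clock: 22.25
eef_pos: [0.437, 0.1463, 0.0258]
tool_rot: [3.142, 0.0, 0.525]
force: [0.6, 0.3, 0.4]
gripper_width: 0.085
finger_force: 0.0
clock: 23.05
eef_pos: [0.4893, 0.0402, 0.1871]
tool_rot: [3.141, -0.001, 0.526]
force: [0.0, 0.7, 0.3]
gripper_width: 0.0851
finger_force: 0.0
clock: 23.85
eef_pos: [0.6332, -0.2482, 0.1867]
tool_rot: [3.141, -0.0, 0.525]
force: [1.1, 0.3, -0.1]
gripper_width: 0.0847
finger_force: 0.0
clock: 24.15
eef_pos: [0.6317, -0.2464, 0.1438]
tool_rot: [-3.138, 0.003, 0.524]
force: [-0.8, 0.5, 0.4]
gripper_width: 0.0851
finger_force: 0.0
```

```bash
python3 -m jog '[0,0,-3,0,0,0,0,0,-3,0,0,0,0,0,-3,0,0,0,0,0,-2.5,0,0,0,0,0,-1.5,0,0,0,0,0,0,0,0,0]'
python3 -m jog '[0,0,0,0,0,0,0,0,0,0,0,0,0,0,0,0,0,0,0,0,0,0,0,0,0,0,0,0,0,0,0,0,0,0,0,0,0,0,0,0,0,0]' 2.5 50
python3 -m jog '[0,0,1,0,0,0,0,0,2,0,0,0,0,0,2,0,0,0,0,0,2,0,0,0,0,0,2,0,0,0,0,0,2,0,0,0,0,0,1,0,0,0,0,0,0,0,0,0]'
```

```text
clock: 24.75
eef_pos: [0.6326, -0.2463, 0.0151]
tool_rot: [-3.14, 0.001, 0.525]
force: [-0.2, 0.2, 0.9]
gripper_width: 0.0846
finger_force: 0.0
clock: 25.45
eef_pos: [0.6336, -0.247, 0.0175]
tool_rot: [3.14, -0.001, 0.525]
force: [-0.9, -0.0, 7.0]
gripper_width: 0.0404
finger_force: 50.2
clock: 26.25
eef_pos: [0.6334, -0.247, 0.1377]
tool_rot: [3.139, -0.002, 0.525]
force: [0.1, -0.5, -2.6]
gripper_width: 0.0406
finger_force: 50.8
```

```bash
python3 -m jog '[-1.1,1.8,0,0,0,0,-2,3.2,0,0,0,0,-2.1,3.3,0,0,0,0,-2.1,3.3,0,0,0,0,-2.1,3.3,0,0,0,0,-2.1,3.3,0,0,0,0,-2.1,3.3,0,0,0,0,-1.3,2.5,0,0,0,0]'
python3 -m jog '[1.5,2,0,0,0,0,2.4,2.5,0,0,0,0,2.6,2.8,0,0,0,0,2.6,2.8,0,0,0,0,2.6,2.8,0,0,0,0,2.6,2.8,0,0,0,0,2,2.5,0,0,0,0,0,0,0,0,0,0]'
```

```text
clock: 27.05
eef_pos: [0.4819, -0.0051, 0.1352]
tool_rot: [-3.14, 0.002, 0.525]
force: [0.6, 0.4, -1.8]
gripper_width: 0.0406
finger_force: 50.9
clock: 27.85
eef_pos: [0.6482, 0.178, 0.1343]
tool_rot: [-3.141, 0.0, 0.527]
force: [-0.8, -1.0, -1.7]
gripper_width: 0.0404
finger_force: 50.9
```

```bash
python3 -m jog '[0.6,1.4,0,0,0,0,0,0,-2.5,0,0,0,0,0,-2.5,0,0,0,0,0,-2.5,0,0,0,0,0,-2,0,0,0,0,0,-1,0,0,0,0,0,0,0,0,0,0,0,0,0,0,0]'
```

```text
clock: 28.65
eef_pos: [0.6533, 0.1893, 0.0315]
tool_rot: [3.141, -0.001, 0.525]
force: [-0.6, 0.2, -1.1]
gripper_width: 0.0404
finger_force: 50.9
```

```bash
python3 -m jog '[0,0.3,-0.3,0,0,0,0,0,-0.3,0,0,0,0,0,0,0,0,0]'; python3 -m jog '[0,0,-0.1,0,0,0,0,0,0,0,0,0]'
```

```text
clock: 28.95
eef_pos: [0.6529, 0.1924, 0.0249]
tool_rot: [3.141, -0.0, 0.525]
force: [0.6, -0.4, -1.1]
gripper_width: 0.0404
finger_force: 50.9
clock: 29.15
eef_pos: [0.653, 0.1923, 0.0238]
tool_rot: [3.142, 0.0, 0.525]
force: [-0.4, -0.5, -1.3]
gripper_width: 0.0407
finger_force: 50.9
```

```bash
python3 -m jog '[0,0,-0.1,0,0,0,0,0,0,0,0,0]'; python3 -m jog '[0,0,-0.1,0,0,0,0,0,0,0,0,0]'
```

```text
clock: 29.35
eef_pos: [0.653, 0.1922, 0.0227]
tool_rot: [3.142, 0.0, 0.525]
force: [0.0, -0.5, -1.4]
gripper_width: 0.0405
finger_force: 50.9
clock: 29.55
eef_pos: [0.6529, 0.1923, 0.0217]
tool_rot: [3.142, 0.0, 0.525]
force: [0.2, -0.1, -1.9]
gripper_width: 0.0405
finger_force: 50.9
```

```bash
python3 -m jog '[0,0,-0.1,0,0,0,0,0,0,0,0,0]'; python3 -m jog '[0,0,-0.05,0,0,0,0,0,0,0,0,0]'
```

```text
clock: 29.75
eef_pos: [0.653, 0.1923, 0.0216]
tool_rot: [3.141, -0.0, 0.525]
force: [-2.3, -0.3, 6.0]
gripper_width: 0.0404
finger_force: 51.6
clock: 29.95
eef_pos: [0.653, 0.1923, 0.0215]
tool_rot: [3.141, -0.0, 0.525]
force: [-4.3, -1.3, 11.0]
gripper_width: 0.0403
finger_force: 52.1
```

Release, lift clear, then verify.

```bash
python3 -m jog '[0,0,0,0,0,0,0,0,0,0,0,0,0,0,0,0,0,0,0,0,0,0,0,0,0,0,0,0,0,0]' 8.5
python3 -m jog '[0,0,1,0,0,0,0,0,3,0,0,0,0,0,4,0,0,0,0,0,4,0,0,0,0,0,4,0,0,0,0,0,4,0,0,0,-1,-4,2,0,0,0,-1,-4,0,0,0,0]'
python3 -m jog '[-1,-4,0,0,0,0,-1,-4,0,0,0,0,-1,-4,0,0,0,0,-1,-4,0,0,0,0,-1,-4,0,0,0,0,-1,-4,0,0,0,0,0,0,0,0,0,0,0,0,0,0,0,0]'
python3 - <<'E'
from bench import *
import numpy as np,cv2
for n in("top","side"):
    d=get_image(n);cv2.imwrite(f"pics/{n}9.png",d["frame"][:,:,::-1]);np.savez(f"{n}9.npz",**d)
E
```

```text
clock: 30.45
eef_pos: [0.6529, 0.1923, 0.0202]
tool_rot: [3.142, 0.0, 0.525]
force: [0.3, 0.8, 0.5]
gripper_width: 0.085
finger_force: 0.0
clock: 31.25
eef_pos: [0.6334, 0.1122, 0.2446]
tool_rot: [3.139, -0.006, 0.527]
force: [1.3, -0.2, 0.2]
gripper_width: 0.0845
finger_force: 0.0
clock: 32.05
eef_pos: [0.5727, -0.1285, 0.241]
tool_rot: [3.141, -0.001, 0.523]
force: [0.3, 0.7, 0.8]
gripper_width: 0.085
finger_force: 0.0
```

View pics/top9.png

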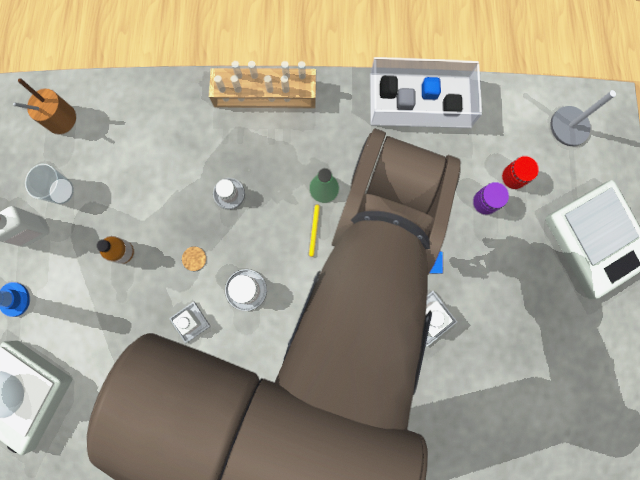

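View pics/side9.png

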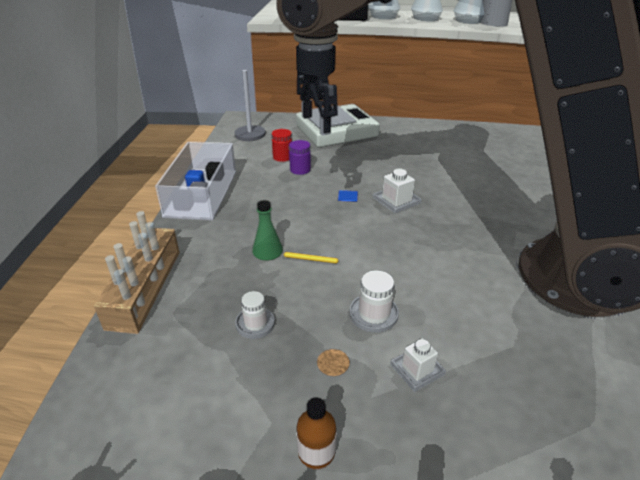

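All four jars stand upright in their matching dishes in both views: top (230,190), (242,290), (187,322) and (436,318). The flask and bottle are unmoved. A quick check of the cap centres comes before handing in.

Run:
```python
from vis import *
d=dict(np.load("top9.npz"));Z=xyz(d);
D={"LR":(.437,.1462,.084),"SR":(.6539,.1926,.066),"SS":(.3629,.2688,.066),"LS":(.3798,-.2604,.084)}
for k,(x,y,h) in D.items():
    m=(abs(Z[:,:,2]-h)<.006)&(np.hypot(Z[:,:,0]-x,Z[:,:,1]-y)<.05)
    P=Z[m];print(k,m.sum(),((P.mean(0)-[x,y,h])*1000).round(1),"mm")
from bench import *
hand_in()
```

```text
LR 606 [-0.9 -1.4 -1.9] mm
SR 238 [-0.3  0.3 -1.8] mm
SS 97 [-0.4  1.8 -1.8] mm
LS 183 [-0.1 -0.9 -1.5] mm
the job is handed in; nothing more can be done
```

The job is handed in (no verdict was returned): all four white jars are upright in their matching dishes, measured within 2 mm of centre, and the brown bottle and glass flask appear unmoved in the final images.

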